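Part a stuck nest of steel sleeves and sort them by size

TASK

Three steel reducing sleeves are stuck one inside the other, and the largest is held in the leaning clamp under the lens. Draw the smallest out first, leaving the middle one fully home, then draw out the middle one. Stand the smallest upright, foot down, in the smallest white tray and the middle one in the middle-sized tray, set down and not dropped, and let go of both; leave the other things on the table where they are.

Things in the scene. Friction and masses are not known exactly. Their poses are not given: they have to be found in the camera images.
- small_center (a point): Smallest sleeve, steel, 76 mm tall, 0.12 kg; point on its axis 38 mm above its foot, z along the axis to the top. From the foot: tapered spigot 24 to 29 mm across, 42 mm long; flange 48 mm across, 4 mm thick; straight collar 32 mm across, 30 mm tall (grip here). Starts with its flange on the middle sleeve's rim; 5 to 12 N along the axis draws it, most over the first 20 mm; clear after 42 mm.
- medium_center (a point): Middle sleeve, steel, 80 mm tall, 0.25 kg; point on its axis 40 mm above its foot, z along the axis to the top. From the foot: tapered spigot 34 to 39 mm across, 44 mm long; flange 62 mm across, 4 mm thick; collar 32 mm tall, 41 mm across at the flange, 44 at the rim (grip here). Starts with its flange on the large sleeve's rim; 10 to 20 N draws it along the axis; clear after 44 mm.
- large: Largest sleeve, plain steel, 56 mm across, 56 mm long, fixed in the clamp; origin at the centre of its foot; z runs along its axis towards its open rim, up and leaning 35 degrees from vertical, to the robot's side; y is level. All three sleeves share this axis at the start (within 2 mm).
- large_rim (a point): Centre of the rim of the largest sleeve, 56 mm from its foot, axes as large. The middle sleeve is home when its flange rests on this rim: its centre is then 4 mm inside it along the axis.
- clamp: Fixed grey clamp, base plate 140 x 90 mm; origin under it, x level, away from the leaning side. It carries a level round lens 90 mm across, 12 mm thick, centred 18 mm along x from the origin, underside 262 mm above the table, on a thin post at x 80, y 34 mm. The lens hangs above and behind the nest's top, so a tool must come in leaning along the nest's axis.
- tray_small_in (a point): Centre of the inner floor of the smallest white tray: square, 60 mm outside, walls 3 mm thick and 15 mm high, floor 3 mm above the table; x and y along its sides. Fixed.
- tray_medium_in (a point): Centre of the inner floor of the middle-sized white tray: square, 84 mm outside, otherwise the same. Fixed.
- tray_large: Largest white tray, square, 108 mm outside, 15 mm high, fixed; origin under its centre. Nothing goes in it.
- tube: Bystander: upright brass tube, 25 mm across, 72 mm tall; origin under it.
- tin: Bystander: flat round tin, 66 mm across, 22 mm high; origin under it.
- carton: Bystander: small carton 60 x 40 x 20 mm; origin under it.
- gear: Bystander: dark gear lying flat, 52 mm across, 14 mm high; origin under it.
- wrench: Bystander: wrench, 130 mm long, lying flat along its x.
- driver: Bystander: screwdriver, 170 mm long, lying along its x.
- hammer: Bystander: hammer, 260 mm long, lying along its x.
Mind the look-alikes: they are no part of the job. What is shaped like the part that bears tray_medium_in but orange or turquoise is not meant.

How it is judged:
On the way, in this order (a step that is already met when the one before it is completed fails the run):
1. the smallest sleeve is drawn clear while the middle one is home in the largest (z of small_center in the frame of large above 0.133 m and z of medium_center in the frame of large below 0.058 m), for 0.1 s.
2. the middle sleeve is drawn clear of the largest (z of medium_center in the frame of large above 0.097 m), for 0.1 s.
At the end, for the whole second after the job is handed in: The smallest sleeve stands on the floor of the smallest tray and the middle sleeve on the floor of the middle-sized tray, inside the walls (axis within 26 mm and 36 mm of the tray's centre), foot down and upright within 0.12 rad, released and at rest (horizontal distance between small_center and tray_small_in below 0.026 m and z of small_center in the frame of tray_small_in between 0.032 and 0.042 m and angle between each of small_center, medium_center's own z axis and vertical below 0.12 rad and linear speed of each of small, medium below 0.02 m/s and horizontal distance between medium_center and tray_medium_in below 0.036 m and z of medium_center in the frame of tray_medium_in between 0.034 and 0.044 m); the robot touches nothing.
It fails at once if the middle sleeve is lifted out of its home by more than 10 mm with the smallest still in it (z of medium_center in the frame of large above 0.062 m and distance between small_center and medium_center below 0.055 m).
It fails at once if the smallest sleeve is dropped (falls freely from more than about 20 mm) (contact force between the fingers and small below 0.05 N and linear speed of small above 0.65 m/s).
It fails at once if the middle sleeve is dropped (falls freely from more than about 20 mm) (contact force between the fingers and medium below 0.05 N and linear speed of medium above 0.65 m/s).
It fails at once if a bystander is moved by more than 30 mm (distance of any of tube, tin, carton, gear, wrench, driver, hammer from where it was at the start of the episode above 0.03 m).
It also fails if it takes over 61 s, if anything falls off the work surface, if the arm or the gripper's body presses on something with over 40 N, if the wrist force passes 120 N, or if a joint passes its speed limit or range.

ROBOT

A 6-joint arm with a two-finger parallel gripper is mounted at the origin on the work surface. World frame = base frame: x ahead of the robot, y to its left, z up, the work surface at z = 0. Lengths are in m, angles in rad, forces in N, time in s.
With the tool pointing down it reaches from about 0.325 to 0.875 m from the base axis. Payload 4.4 kg.
Tool frame: the origin (TCP) lies midway between the tips of the shut fingers; the grasp point (between the pads) lies 19 mm behind it; y points along the fingers, x is the direction in which the jaws open and shut, and the axes are right-handed (so a half turn about y gives the same grasp; the last joint's range is limited). The gripper opens to 85 mm and grips with 20 to 120 N. Pads are 22 mm wide; open, the fingers measure 114 mm over their backs; the gripper's body (76 mm by 85 mm) begins 54 mm behind the grasp point. The pads swing forward as they close: fully open they stand 13 mm farther back than shut.
Start: joints at [-1.468, 0.207, 1.542, -0, 1.393, -0.15], TCP at [0.144, -0.557, 0.231] pointing down, gripper open.
Joint ranges: [-2.73, 2.73], [-0.86, 2.22], [0.23, 2.46], [-1.11, 4.25], [0.08, 2.63], [-2.82, 2.82]. Speed limits (rad/s): [2.79, 2.79, 3.14, 3.14, 3.14, 3.14].

INTERFACE

Orientations are given as a rotation vector (axis times angle).
In Python, from rig import sensors, viewer, job gives the robot as it stands.
- The arm moves only by the tool carry_out, never from a script. Its arguments are lists of equal length, an entry for each row: "travel": the shift along the tool's x, y, z in m, a list of three; "angular": the turn, a rotation vector about the tool's x, y, z in degrees, a list of three. In form: {"travel": [[dx, dy, dz], ...], "angular": [[ax, ay, az], ...]}. A call has 1 to 12 rows; each row is the pose to reach, as a shift and turn from the pose measured when the call began, along the tool's axes at that moment; what a row does not reach only later rows make up. A row lasts 1/12 s, in which the tool goes at most 41.7 mm and 7.16 degrees, less where a joint would pass 70% of its speed; a pose out of reach is approached as far as the arm can. A call with a gripper value outside its range is refused whole. "hand" is the opening, from -1 (shut) to 1 (fully open), set as the call begins (left out, the last holds). The fingers move at their own pace and stop on an object; "grip_force" is the grip in N (left out, the last holds). Time passes only in rows, so rows that repeat a pose let the fingers close. It gives the time, the measured TCP pose, the force and the opening at its end, in the units of the state.
- sensors.observe(): the state, without advancing time (a new reading comes with each control period).
- viewer.camera(name): name is "scene" or "top" or "wrist"; returns a dict with "img" (480x640x3 uint8, red, green, blue), "depth" (480x640 float32, m along the optical axis (not along the pixel's ray), 0 where there is no reading), "intrinsics" (3x3 intrinsics, pixels), "k1" (the pictures are not rectified: a ray, as slopes to the right and down, at radius r is drawn at 1 + k1 r^2 times it, then the intrinsics apply), "world_from_camera" (4x4, takes a point from camera to world coordinates). Camera axes: x right, y up, looking along -z (the intrinsics and any distortion apply to the point x, -y, -z); pixel columns grow to the right and rows downward; lengths in m; the calibration is good to about 2 mm. A picture is of the moment at which its call begins.
- job.close_job(): hands the job in, once; it reports no verdict.
The state is a dict: "t": time; "q": joint angles; "joint_vel": joint speeds; "joint_efforts": joint torques, N m; "ee_pos": TCP position; "tool_rot": TCP orientation; "contact_force": force on the tool from outside, world axes, zero at the start; "moment": the same for the moment, N m; "grip_width": finger opening in m.
Only numpy, scipy, OpenCV 4.12 (cv2) and the standard library are available. Lean on these libraries where they do the work, as an engineer would, in place of code of your own. Each camera call takes 0.05 s, during which the arm holds its last target. There are 200 camera calls.

## Working session

There is one attempt and no reset: what is moved stays moved. The work goes in short steps, Python scripts to look and compute and a tool call to move; the robot and the scene stay as the last step left them, time stands still between calls to the robot, and variables do not carry over. Pictures are saved under pics/ and viewed, about 8 in all and at most 12, crops included, and the job is handed in when it is done.

Besides the shell and the picture viewer there is one more tool, called after "Call:" by a JSON object that holds its "name" and its "arguments". carry_out: Moves the arm, as the interface text tells. Its arguments: {"type":"object","properties":{"travel":{"type":"array"},"angular":{"type":"array"},"hand":{"type":"number"},"grip_force":{"type":"number"}},"required":["travel","angular"]}

```bash
mkdir -p pics; ls
cat > h.py <<'E'
import numpy as np, cv2, pickle
from rig import sensors, viewer, job
from scipy.spatial.transform import Rotation as R
def shot(name,save=None):
    c=viewer.camera(name)
    if save: cv2.imwrite(f'pics/{save}.png',cv2.cvtColor(c['img'],cv2.COLOR_RGB2BGR)); pickle.dump(c,open(f'pics/{save}.pkl','wb'))
    return c
def load(s): return pickle.load(open(f'pics/{s}.pkl','rb'))
def rays(c,uv):
    uv=np.atleast_2d(np.array(uv,float)); 
    p=cv2.undistortPoints(uv[:,None],c['intrinsics'],np.array([c['k1'],0,0,0.]))[:,0]
    d=np.c_[p[:,0],-p[:,1],-np.ones(len(p))]
    T=c['world_from_camera']; return T[:3,3],d@T[:3,:3].T
def onz(c,uv,z):
    o,d=rays(c,uv); return o+d*((z-o[2])/d[:,2])[:,None]
def cloud(c):
    v,u=np.mgrid[:480,:640]; o,d=rays(c,np.c_[u.ravel(),v.ravel()])
    P=o+d*c['depth'].ravel()[:,None]; return P.reshape(480,640,3)
def proj(c,P):
    P=np.atleast_2d(P); T=c['world_from_camera']; q=(P-T[:3,3])@T[:3,:3]
    q=q*[1,-1,-1]
    return cv2.projectPoints(q,np.zeros(3),np.zeros(3),c['intrinsics'],np.array([c['k1'],0,0,0.]))[0][:,0]
def st():
    s=sensors.observe(); return s
E
python3 - <<'E'
from h import *
for n in ['scene','top']:
    c=shot(n,n+'0'); print(n,c['world_from_camera'].round(3).tolist(),c['k1'],c['intrinsics'].tolist(),(c['depth']>0).mean())
print(st())
E
```

```text
pics
scene [[-0.792, -0.336, 0.51, 1.125], [0.61, -0.402, 0.683, 0.775], [-0.024, 0.852, 0.524, 0.714], [0.0, 0.0, 0.0, 1.0]] -0.07545355075369607 [[533.6476200947928, 0.0, 316.76875763323596], [0.0, 533.6476200947928, 231.1717030528314], [0.0, 0.0, 1.0]] 0.9959798177083333
top [[0.015, 0.994, -0.11, 0.38], [-1.0, 0.015, -0.004, -0.035], [-0.002, 0.11, 0.994, 1.327], [0.0, 0.0, 0.0, 1.0]] -0.009320374193233292 [[576.7357662276038, 0.0, 324.4326383724648], [0.0, 576.7357662276038, 245.35917013786263], [0.0, 0.0, 1.0]] 0.995888671875
{'t': 0.1, 'q': array([-1.46852393e+00,  2.07363590e-01,  1.54287449e+00,  3.20644346e-05,
        1.39346539e+00, -1.50495885e-01]), 'joint_vel': array([-0.0002109 , -0.00198776, -0.00445167, -0.00026052,  0.00101294,
       -0.00069122]), 'joint_efforts': array([-4.79603987e-04, -3.84091401e+01, -2.92547965e+01, -3.33907246e-04,
        4.87676109e-03, -1.61637598e-05]), 'ee_pos': array([ 0.14372776, -0.55602346,  0.23019544]), 'tool_rot': array([-1.31662697,  1.02196337, -1.01957404]), 'contact_force': array([ 0.30687296, -0.01567322, -0.39094555]), 'moment': array([-0.01612899,  0.02484021,  0.00863637]), 'grip_width': 0.08553728798728805}
```

View pics/scene0.png

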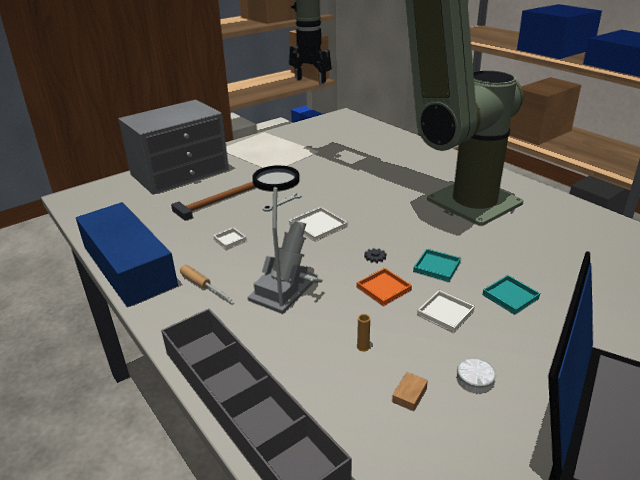

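View pics/top0.png

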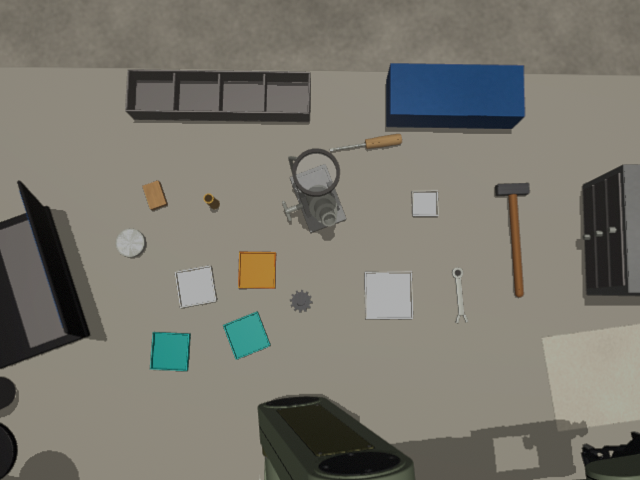

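Pictures 1 and 2 show these candidates in the top view:
- **White trays:** small at (425,204), middle at (196,287), large at (388,295).
- **Look-alikes:** orange at (258,270), turquoise at (247,335) and (171,351).
- **Nest:** its top is at (329,217), with the lens at (317,172). The clamp leans towards the robot.

I choose the white trays at (425,204) and (196,287).

Run:
```python
from h import *
c=load('top0'); s=load('scene0'); g=c['img'].astype(int); hsv=cv2.cvtColor(c['img'],cv2.COLOR_RGB2HSV)
P=cloud(c);PS=cloud(s)
# trays by white mask
m=((hsv[...,2]>185)&(hsv[...,1]<25)).astype(np.uint8)
cn,_=cv2.findContours(m,cv2.RETR_EXTERNAL,cv2.CHAIN_APPROX_NONE)
for k in cn:
    if cv2.contourArea(k)<250: continue
    r=cv2.minAreaRect(onz(c,k[:,0],0.015)[:,:2].astype(np.float32)); print(np.round(k[:,0].mean(0)),'rect',np.round(r[0],4),np.round(r[1],4),round(r[2],1))
# lens ring from scene & top: points with z 0.25-0.29 around
for nm,Q in (('top',P),('scene',PS)):
    box=(Q[...,0]>.35)&(Q[...,0]<.65)&(abs(Q[...,1]+.03)<.15)
    z=Q[...,2]; k=box&(z>.255)&(z<.285); p=Q[k]
    print(nm,'lens',len(p)); 
    if len(p)>20: print(cv2.minEnclosingCircle(p[:,:2].astype(np.float32)),p[:,2].max())
    k=box&(z>.03)&(z<.25); p=Q[k]; print('nest',len(p),p.min(0),p.max(0))
    for a in np.arange(.02,.25,.015):
        q=p[(p[:,2]>a)&(p[:,2]<a+.015)]
        if len(q): print(round(a,3),len(q),np.round(q.min(0)[:2],3),np.round(q.max(0)[:2],3),np.round(np.median(q,0)[:2],3))
a=cv2.resize(c['img'][130:250,260:400],None,fx=4,fy=4,interpolation=3);b=cv2.resize(s['img'][150:320,220:340],(339,480),interpolation=3)
o=np.zeros((480,560+339,3),np.uint8);o[:,:560]=a;o[:,560:]=b
cv2.imwrite('pics/crop1.png',cv2.cvtColor(o[:,100:],cv2.COLOR_RGB2BGR))
```

```text
top lens 1314
((0.6335164904594421, -0.0121182044968009), 0.04513848200440407) 0.2791649772714111
nest 1107 [ 0.5529146  -0.0610694   0.03329562] [0.64993904 0.06619347 0.14693449]
0.02 4 [0.579 0.03 ] [0.648 0.049] [0.581 0.048]
0.035 98 [ 0.578 -0.061] [0.65 0.06] [0.6   0.033]
0.05 215 [ 0.588 -0.061] [0.64  0.066] [0.608 0.02 ]
0.065 136 [ 0.581 -0.054] [0.646 0.064] [0.616 0.003]
0.08 170 [ 0.58  -0.054] [0.629 0.005] [ 0.617 -0.013]
0.095 152 [ 0.563 -0.056] [ 0.627 -0.006] [ 0.586 -0.028]
0.11 207 [ 0.556 -0.052] [ 0.609 -0.009] [ 0.592 -0.03 ]
0.125 114 [ 0.553 -0.054] [ 0.591 -0.022] [ 0.576 -0.034]
0.14 11 [ 0.568 -0.051] [ 0.581 -0.026] [ 0.577 -0.034]
scene lens 667
((0.6355695724487305, -0.010341456159949303), 0.047332514077425) 0.27640809179145787
nest 1534 [ 0.55913652 -0.0578323   0.03033251] [0.64999034 0.0698657  0.14445406]
0.02 26 [0.58 0.02] [0.649 0.054] [0.624 0.026]
0.035 199 [ 0.579 -0.038] [0.65  0.064] [0.633 0.027]
0.05 319 [ 0.587 -0.058] [0.65 0.07] [0.63 0.02]
0.065 252 [ 0.578 -0.047] [0.65  0.029] [0.627 0.005]
0.08 232 [ 0.579 -0.05 ] [0.637 0.009] [ 0.617 -0.006]
0.095 188 [ 0.569 -0.055] [0.629 0.002] [ 0.606 -0.012]
0.11 186 [ 0.564 -0.043] [ 0.61  -0.007] [ 0.593 -0.02 ]
0.125 119 [ 0.559 -0.046] [ 0.593 -0.016] [ 0.58  -0.026]
0.14 13 [ 0.574 -0.042] [ 0.582 -0.021] [ 0.578 -0.033]
```

View pics/crop1.png

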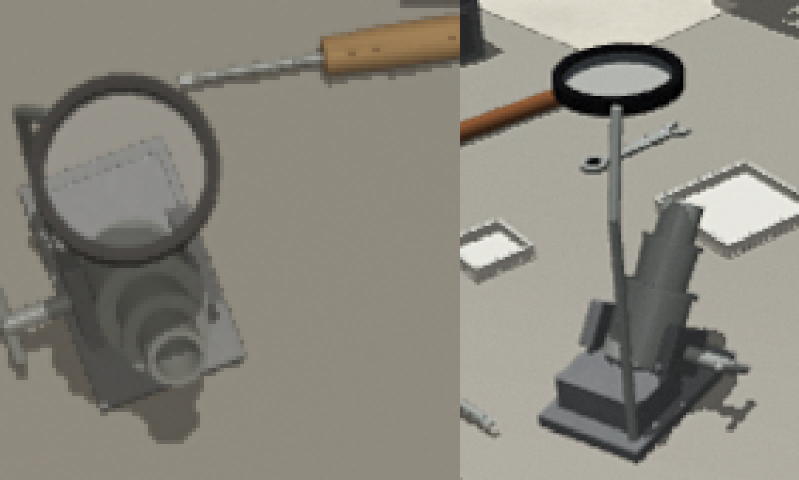

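Picture 3 confirms the sleeve nest is at top-view px (329,218), leaning towards the robot, with the lens behind it.

```bash
cat > fit.py <<'E'
from h import *
from scipy.optimize import least_squares
def axisfit(pts,yaw=None):  # profile of surfaces: small collar r16 (s 96..126 from large foot), medium collar ~r21 (60..92), large r28(<56)
    def res(p):
        y=p[2] if yaw is None else yaw
        a=np.array([-.5736*np.cos(y),-.5736*np.sin(y),.8192]); t=np.array([p[0],p[1],.138+p[3]])
        w=pts-t; s=w@a+.126; r=np.linalg.norm(w-np.outer(w@a,a),axis=1)
        R_=np.where(s>.097,.016,np.where((s>.062)&(s<.091),.0205+.0015*(s-.06)/.032,np.where(s<.054,.028,np.nan)))
        d=np.where((s<.02)|(s>.1255)|np.isnan(R_),0.0,r-np.nan_to_num(R_)); return np.clip(d,-.012,.012)
    return least_squares(res,[.573,-.033,np.radians(20.4),0],loss='soft_l1',f_scale=.002,diff_step=1e-3)
E
python3 - <<'E'
from fit import *
c=load('top0'); s=load('scene0')
for uv in [(425,204),(196,287),(388,295),(300,230)]: print(uv,c['img'][uv[1],uv[0]])
hsv=cv2.cvtColor(c['img'],cv2.COLOR_RGB2HSV)
m=((hsv[...,2]>165)&(hsv[...,1]<30)).astype(np.uint8)
cn,_=cv2.findContours(m,cv2.RETR_EXTERNAL,cv2.CHAIN_APPROX_NONE)
for k in cn:
    if cv2.contourArea(k)<250: continue
    r=cv2.minAreaRect(onz(c,k[:,0],0.012)[:,:2].astype(np.float32)); print(np.round(k[:,0].mean(0)),'rect',np.round(r[0],4),np.round(r[1],4),round(r[2],1))
P=cloud(c);Q=cloud(s)
for nm,X in (('top',P),('scene',Q)):
    p=X[(X[...,0]>.54)&(X[...,0]<.66)&(abs(X[...,1]+.02)<.06)&(X[...,2]>.09)&(X[...,2]<.15)]
    f=axisfit(p); print(nm,len(p),f.x.round(4),np.degrees(f.x[2]).round(1),'rms',np.sqrt((f.fun**2).mean()).round(4))
print('rim ellipse at .138',onz(c,[329,218.7],.138))
o=st(); print(R.from_rotvec(o['tool_rot']).as_matrix().round(3))
E
```

```text
(425, 204) [172 173 173]
(196, 287) [173 174 174]
(388, 295) [173 174 174]
(300, 230) [144 138 126]
[594. 372.] rect [ 0.2355 -0.6417] [0.2012 0.2212] 4.9
[384. 293.] rect [ 0.4143 -0.1744] [0.1045 0.1013] 1.9
[197. 286.] rect [0.4261 0.2612] [0.0768 0.0771] 11.2
[424. 204.] rect [ 0.6245 -0.2583] [0.051  0.0518] 89.9
top 560 [ 0.5742 -0.0357  0.4051 -0.0106] 23.2 rms 0.0033
scene 602 [ 0.6854 -0.0334 -0.0884 -0.0629] -5.1 rms 0.0
rim ellipse at .138 [[ 0.56677731 -0.03877323  0.138     ]]
[[ 0.25  -0.     0.968]
 [-0.968  0.002  0.25 ]
 [-0.002 -1.     0.   ]]
```

```bash
cat > go.py <<'E'
from h import *
def frame(yaw,lean=35.):   # tool rotation: y=-axis, x level
    y,l=np.radians([yaw,lean]); a=np.array([-np.sin(l)*np.cos(y),-np.sin(l)*np.sin(y),np.cos(l)])
    x=np.array([np.sin(y),-np.cos(y),0]); return np.c_[x,-a,np.cross(x,-a)],a
def delta(p,Rt):
    o=st(); R0=R.from_rotvec(o['tool_rot']).as_matrix()
    print('t',round(o['t'],2),'at',o['ee_pos'].round(4),'F',o['contact_force'].round(1),'w',round(o['grip_width'],4),'q',o['q'].round(2))
    print('travel',(R0.T@(np.array(p)-o['ee_pos'])).round(4).tolist(),'angular',np.degrees(R.from_matrix(R0.T@Rt).as_rotvec()).round(2).tolist())
E
python3 - <<'E'
from go import *
Rt,a=frame(21.); print(a); delta(np.array([.571,-.036,.135])+.14*a,Rt)
E
```

```text
[-0.53547973 -0.20555141  0.81915204]
t 0.1 at [ 0.1437 -0.556   0.2302] F [ 0.3 -0.  -0.4] w 0.0855 q [-1.47  0.21  1.54  0.    1.39 -0.15]
travel [-0.3876, -0.0185, 0.464] angular [34.94, -6.35, 1.88]
```

Call:
{"name": "carry_out", "arguments": {"travel": [[-0.026,0,0.031],[-0.052,0,0.062],[-0.078,0,0.093],[-0.104,0,0.124],[-0.13,0,0.155],[-0.156,0,0.186],[-0.182,0,0.217],[-0.208,-0.003,0.248],[-0.234,-0.006,0.279],[-0.26,-0.009,0.31],[-0.286,-0.012,0.341],[-0.312,-0.015,0.372]], "angular": [[3,0,0],[6,-1,0],[9,-2,0],[12,-2,1],[15,-3,1],[18,-3,1],[21,-4,1],[24,-4,1],[27,-5,1],[30,-5,2],[33,-6,2],[34.9,-6.3,1.9]]}}

```text
t: 1.1
ee_pos: [0.426, -0.1594, 0.2454]
tool_rot: [-0.835, 0.577, -1.107]
contact_force: [0.1, -0.9, -0.6]
grip_width: 0.0853
```

Run:
```python
from go import *
Rt,a=frame(21.); delta(np.array([.571,-.036,.135])+.14*a,Rt)
```

```text
t 1.1 at [ 0.426  -0.1594  0.2454] F [ 0.1 -0.9 -0.6] w 0.0853 q [-0.97 -0.29  2.11  0.63  1.24  0.04]
travel [-0.0635, 0.0535, 0.0836] angular [-0.06, -0.14, -0.02]
```

Call:
{"name": "carry_out", "arguments": {"travel": [[-0.021,0.018,0.028],[-0.042,0.036,0.056],[-0.0635,0.0535,0.0836],[-0.0635,0.0535,0.0836],[-0.0635,0.0535,0.0836]], "angular": [[0,0,0],[0,0,0],[0,0,0],[0,0,0],[0,0,0]]}}

```text
t: 1.52
ee_pos: [0.4962, -0.0613, 0.2493]
tool_rot: [-0.837, 0.575, -1.1]
contact_force: [-0.3, -0.4, 0.2]
grip_width: 0.0855
```

Run:
```python
from go import *
c=shot('wrist','w1'); t=shot('top','t1')
Rt,a=frame(21.); T=np.array([.571,-.036,.135]); delta(T+.14*a,Rt)
print(c['world_from_camera'].round(3).tolist(), proj(c,T), proj(c,T-.126*a))
```

```text
t 1.62 at [ 0.4957 -0.0647  0.2492] F [ 0.7 -0.1  0.8] w 0.0854 q [-0.63 -0.27  2.09  0.59  1.04  0.35]
travel [0.0002, -0.0002, 0.0005] angular [-0.01, -0.12, -0.05]
[[0.363, 0.895, -0.26, 0.483], [-0.932, 0.348, -0.103, -0.067], [-0.002, 0.28, 0.96, 0.414], [0.0, 0.0, 0.0, 1.0]] [[321.1963231  218.56146815]] [[320.49067113 185.10811084]]
```

View pics/w1.png

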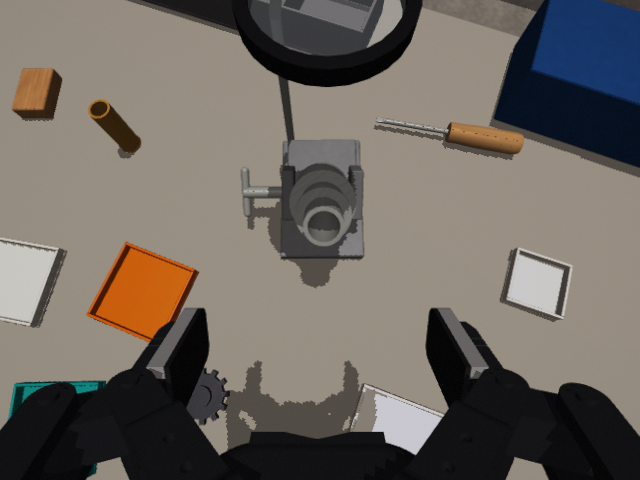

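Picture 4 is the wrist view. The clamp is square to the image and the nest rim is at about (324,224), against a predicted (321,219).

Run:
```python
from fit import *
from go import frame
c=load('w1'); X=cloud(c); Rt,a=frame(21.)
z=X[215:245,295:355]; print('max heights',np.sort(z[...,2].ravel())[-40::8].round(4))
reg=X[150:250,285:365].reshape(-1,3); p=reg[(reg[:,2]>.09)&(reg[:,2]<.16)]
# rim: points near top plane
s=p@a; print('axial pct',np.percentile(s,[50,80,90,95,98,99.5]).round(4))
h,e=np.histogram(s,bins=np.arange(s.min(),s.max()+.002,.002)); print([(round(e[i],3),int(h[i])) for i in range(len(h))])
top=p[s>s.max()-.006]; q=top@Rt; print('rim mid tool',q.min(0),q.max(0), (q.min(0)+q.max(0))/2, 'world', Rt@((q.min(0)+q.max(0))/2))
f=axisfit(p,np.radians(21.)); print(f.x.round(4),np.sqrt((f.fun**2).mean()))
g=cv2.cvtColor(c['img'],cv2.COLOR_RGB2GRAY)
print('T pred axial',np.array([.571,-.036,.135])@a)
cr=cv2.resize(c['img'][130:270,230:400],None,fx=4.5,fy=4.2,interpolation=3); cv2.imwrite('pics/w1c.png',cv2.cvtColor(cr,cv2.COLOR_RGB2BGR))
```

```text
max heights [0.1383 0.1385 0.1389 0.1392 0.14  ]
axial pct [-0.215  -0.1905 -0.1854 -0.1849 -0.1844 -0.184 ]
[(np.float64(-0.255), 21), (np.float64(-0.253), 374), (np.float64(-0.251), 226), (np.float64(-0.249), 13), (np.float64(-0.247), 11), (np.float64(-0.245), 11), (np.float64(-0.243), 18), (np.float64(-0.241), 7), (np.float64(-0.239), 16), (np.float64(-0.237), 12), (np.float64(-0.235), 16), (np.float64(-0.233), 27), (np.float64(-0.231), 23), (np.float64(-0.229), 23), (np.float64(-0.227), 25), (np.float64(-0.225), 14), (np.float64(-0.223), 29), (np.float64(-0.221), 66), (np.float64(-0.219), 112), (np.float64(-0.217), 703), (np.float64(-0.215), 326), (np.float64(-0.213), 37), (np.float64(-0.211), 46), (np.float64(-0.209), 51), (np.float64(-0.207), 51), (np.float64(-0.205), 47), (np.float64(-0.203), 43), (np.float64(-0.201), 53), (np.float64(-0.199), 47), (np.float64(-0.197), 55), (np.float64(-0.195), 61), (np.float64(-0.193), 47), (np.float64(-0.191), 57), (np.float64(-0.189), 58), (np.float64(-0.187), 417), (np.float64(-0.185), 123)]
rim mid tool [0.22430887 0.1833076  0.4819963 ] [0.25493305 0.18930574 0.51404272] [0.23962096 0.18630667 0.49801951] world [ 0.56649351 -0.03921231  0.13303877]
[ 0.5773 -0.03    0.356  -0.6754] 0.0
T pred axial -0.18777355136866108
```

View pics/w1c.png

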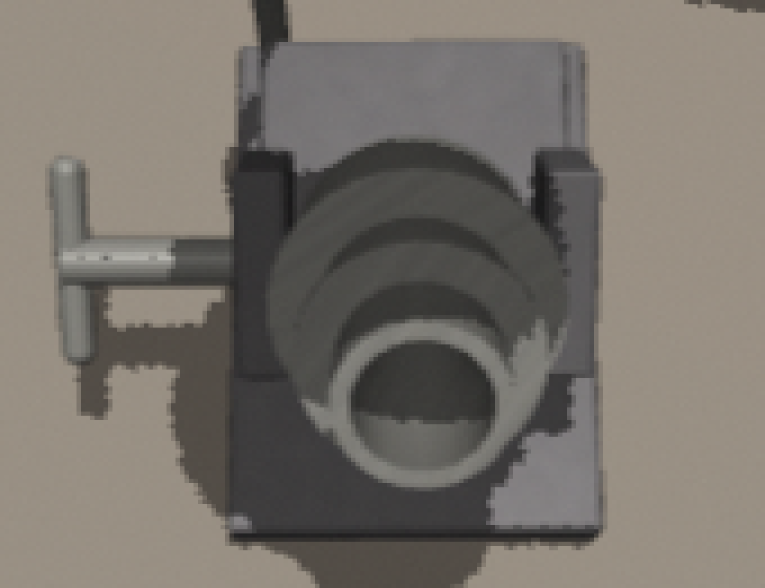

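Picture 5 is a close crop. The rim ellipse is clean, and the depth gives sharp axial planes at -0.186, -0.216 and -0.252. That matches the given 30 mm and 36 mm spacings, so the 35° lean holds.

Run:
```python
from go import *
c=load('w1'); X=cloud(c); Rt,a=frame(21.)
p=X[150:250,285:365].reshape(-1,3); p=p[(p[:,2]>.06)&(p[:,2]<.16)]; q=p@Rt
for lo,hi in ((.185,.1875),(.2145,.2175),(.251,.2535)):
    k=q[(q[:,1]>lo)&(q[:,1]<hi)]
    # planar tilt check + enclosing circle
    co=np.linalg.lstsq(np.c_[k[:,0]-k[:,0].mean(),k[:,2]-k[:,2].mean(),np.ones(len(k))],k[:,1],rcond=None)[0]
    print(lo,cv2.minEnclosingCircle(k[:,[0,2]].astype(np.float32)),k[:,0].min(),k[:,0].max(),'tilt deg',np.degrees(co[:2]).round(2))
T=Rt@np.array([.2396,.186,.498]); delta(T-.025*a,Rt)
```

```text
0.185 ((0.23977018892765045, 0.4981668293476105), 0.016229145228862762) 0.22430887487871176 0.2549330500794765 tilt deg [ 0.06 -0.03]
0.2145 ((0.2394726425409317, 0.4982626736164093), 0.02413344569504261) 0.21565077340590688 0.26350502163881806 tilt deg [ 0.22 -0.75]
0.251 ((0.239191472530365, 0.4997732937335968), 0.031025370582938194) 0.20881175727269224 0.26997879378372514 tilt deg [0.09 0.06]
t 1.62 at [ 0.4957 -0.0647  0.2492] F [ 0.7 -0.1  0.8] w 0.0854 q [-0.63 -0.27  2.09  0.59  1.04  0.35]
travel [0.0018, 0.163, -0.0051] angular [-0.01, -0.12, -0.05]
```

Call:
{"name": "carry_out", "arguments": {"travel": [[0.0018,0.02,-0.005],[0.0018,0.05,-0.005],[0.0018,0.08,-0.005],[0.0018,0.105,-0.005],[0.0018,0.125,-0.005],[0.0018,0.14,-0.005],[0.0018,0.152,-0.005],[0.0018,0.16,-0.005],[0.0018,0.163,-0.005],[0.0018,0.163,-0.005],[0.0018,0.163,-0.005]], "angular": [[0,0,0],[0,0,0],[0,0,0],[0,0,0],[0,0,0],[0,0,0],[0,0,0],[0,0,0],[0,0,0],[0,0,0],[0,0,0]]}}

```text
t: 2.53
ee_pos: [0.5797, -0.0353, 0.1132]
tool_rot: [-0.836, 0.578, -1.108]
contact_force: [-0.1, 0.6, -0.2]
grip_width: 0.085
```

Call:
{"name": "carry_out", "arguments": {"travel": [[0,0,0],[0,0,0],[0,0,0],[0,0,0],[0,0,0],[0,0,0],[0,0,0],[0,0,0]], "angular": [[0,0,0],[0,0,0],[0,0,0],[0,0,0],[0,0,0],[0,0,0],[0,0,0],[0,0,0]], "hand": -1, "grip_force": 60}}

```text
t: 3.2
ee_pos: [0.5796, -0.0348, 0.1139]
tool_rot: [-0.835, 0.578, -1.107]
contact_force: [-6.0, -0.1, 7.2]
grip_width: 0.0307
```

Run:
```python
from go import *
c=shot('wrist','w2')
Rt,a=frame(21.); T=Rt@np.array([.2396,.186,.498]); delta(T-.025*a,Rt)
```

```text
t 3.25 at [ 0.5796 -0.0348  0.1139] F [-6.3 -0.4  6.7] w 0.0299 q [-0.44  0.12  2.05  0.75  0.66  0.23]
travel [-0.0006, 0.0011, -0.0004] angular [-0.05, -0.15, -0.04]
```

Call:
{"name": "carry_out", "arguments": {"travel": [[0,-0.001,0],[0,-0.003,0],[0,-0.005,0],[0,-0.008,0],[0,-0.011,0],[0,-0.014,0],[0,-0.017,0],[0,-0.02,0],[0,-0.023,0],[0,-0.025,0],[0,-0.025,0],[0,-0.025,0]], "angular": [[0,0,0],[0,0,0],[0,0,0],[0,0,0],[0,0,0],[0,0,0],[0,0,0],[0,0,0],[0,0,0],[0,0,0],[0,0,0],[0,0,0]]}}

```text
t: 4.25
ee_pos: [0.5661, -0.0402, 0.1347]
tool_rot: [-0.835, 0.577, -1.107]
contact_force: [-3.0, -0.6, -0.6]
grip_width: 0.0302
```

Run:
```python
from go import *
c=shot('wrist','w3'); X=cloud(c);X2=cloud(load('w1'))
Rt,a=frame(21.); T=Rt@np.array([.2396,.186,.498]); delta(T-.025*a,Rt)
for Y in (cloud(load('w2')),X):
    q=(Y.reshape(-1,3)-T)@Rt; k=q[(abs(q[:,0])<.04)&(abs(q[:,2])<.04)&(q[:,1]>-.06)&(q[:,1]<.1)]
    h,e=np.histogram(k[:,1],bins=np.arange(-.06,.1,.003)); print([(int(round(1000*e[i])),int(h[i])) for i in range(len(h)) if h[i]>80])
```

```text
t 4.3 at [ 0.5661 -0.0402  0.1346] F [-2.6 -0.9 -1.3] w 0.0301 q [-0.47  0.06  2.07  0.71  0.71  0.25]
travel [-0.0008, 0.0264, -0.0004] angular [-0.06, -0.14, -0.02]
[(-60, 2809), (-57, 2358), (-54, 1930), (-51, 1612), (-48, 995), (-45, 894), (-42, 503), (-39, 695), (-36, 2281), (-33, 3412), (-30, 1388), (-27, 1120), (-24, 1010), (-21, 585), (-18, 413), (-15, 923), (-12, 364), (-9, 486), (-6, 455), (-3, 2320), (0, 1214), (3, 972), (6, 916), (9, 865), (12, 780), (15, 659), (18, 526), (21, 439), (24, 394), (27, 2311), (30, 654), (33, 108), (36, 106), (39, 138), (42, 146), (45, 139), (48, 141), (51, 134), (54, 108), (57, 109), (60, 123), (63, 3171), (66, 434), (78, 87), (81, 97), (84, 87), (87, 1844), (90, 679), (93, 187), (96, 175)]
[(-60, 3456), (-57, 2322), (-54, 1217), (-51, 1091), (-48, 851), (-45, 432), (-42, 920), (-39, 398), (-36, 414), (-33, 480), (-30, 535), (-27, 2682), (-24, 1016), (-21, 913), (-18, 880), (-15, 832), (-12, 728), (-9, 603), (-6, 454), (-3, 420), (0, 474), (3, 2449), (6, 330), (30, 419), (33, 775), (36, 143), (39, 163), (42, 133), (45, 120), (48, 104), (54, 88), (60, 81), (63, 2600), (66, 373), (87, 1510), (90, 590), (93, 130), (96, 130)]
```

View pics/w3.png

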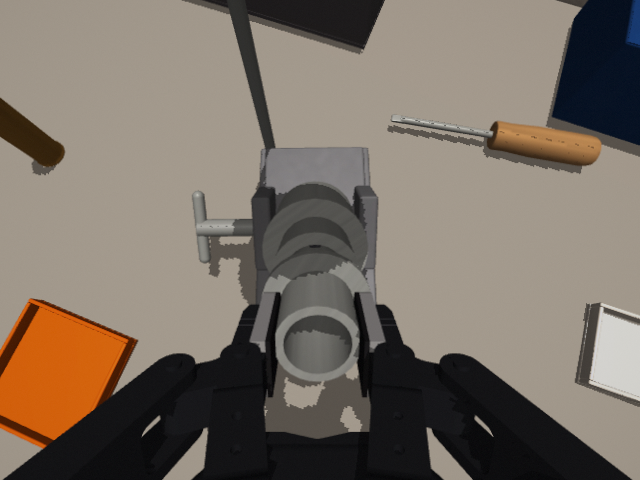

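Picture 6: the small sleeve sits between the pads at (318,340), drawn about 25 mm. The middle flange plane has not moved (63 mm), so the middle sleeve is still home.

Call:
{"name": "carry_out", "arguments": {"travel": [[0,-0.003,0],[0,-0.006,0],[0,-0.009,0],[0,-0.013,0],[0,-0.018,0],[0,-0.024,0],[0,-0.03,0],[0,-0.035,0],[0,-0.04,0],[0,-0.045,0],[0,-0.05,0],[0,-0.055,0]], "angular": [[0,0,0],[0,0,0],[0,0,0],[0,0,0],[0,0,0],[0,0,0],[0,0,0],[0,0,0],[0,0,0],[0,0,0],[0,0,0],[0,0,0]]}}

```text
t: 5.3
ee_pos: [0.5363, -0.0516, 0.1801]
tool_rot: [-0.835, 0.577, -1.107]
contact_force: [0.3, -0.2, -0.7]
grip_width: 0.03
```

Run:
```python
from go import *
c=shot('wrist','w4'); X=cloud(c)
Rt,a=frame(21.); T=Rt@np.array([.2396,.186,.498]); delta(T-.025*a,Rt)
q=(X.reshape(-1,3)-T)@Rt; k=q[(abs(q[:,0])<.04)&(abs(q[:,2])<.04)&(q[:,1]>-.1)&(q[:,1]<.1)]
h,e=np.histogram(k[:,1],bins=np.arange(-.1,.1,.003)); print([(int(round(1000*e[i])),int(h[i])) for i in range(len(h)) if h[i]>300])
s=load('top0')
for nm,uv in(('small',[424.5,203.5]),('med',[196.5,286.5])): print(nm,onz(s,uv,.003))
# tray small from w1 wrist & w3? colour mask w1
w=load('w1'); hsv=cv2.cvtColor(w['img'],cv2.COLOR_RGB2HSV); m=((hsv[...,2]>150)&(hsv[...,1]<30)).astype(np.uint8); m[:,:480]=0
for kk in cv2.findContours(m,0,1)[0]:
    if cv2.contourArea(kk)>500: r=cv2.minAreaRect(onz(w,kk[:,0],.009)[:,:2].astype(np.float32)); print('w1',kk[:,0].mean(0),r)
# down pose, yaw aligned with radial azimuth
for yaw in (21,0,-22): 
    Rd,_=frame(yaw,0.); print(yaw); delta([.6255,-.2585,.16],Rd)
```

```text
t 5.35 at [ 0.5366 -0.052   0.1809] F [ 0.3 -0.3 -0.6] w 0.0298 q [-0.53 -0.08  2.09  0.65  0.84  0.3 ]
travel [-0.0013, 0.0825, -0.001] angular [-0.1, -0.11, 0.04]
[(-100, 410), (-97, 953), (-94, 359), (-91, 440), (-88, 470), (-85, 767), (-82, 2520), (-79, 1010), (-76, 940), (-73, 865), (-70, 818), (-67, 732), (-64, 598), (-61, 434), (-58, 415), (-55, 855), (-52, 2083), (32, 1264), (62, 939), (65, 1169), (86, 459), (89, 1082)]
small [[ 0.6270615  -0.26098069  0.003     ]]
med [[0.42635101 0.26245962 0.003     ]]
w1 [540.25806452 282.81105991] ((0.6291078329086304, -0.26408854126930237), (0.06065712124109268, 0.06053762510418892), 1.355028748512268)
21
t 5.35 at [ 0.5366 -0.052   0.1809] F [ 0.3 -0.3 -0.6] w 0.0298 q [-0.53 -0.08  2.09  0.65  0.84  0.3 ]
travel [0.2247, 0.0224, -0.0042] angular [-35.1, -0.12, 0.01]
0
t 5.35 at [ 0.5366 -0.052   0.1809] F [ 0.3 -0.3 -0.6] w 0.0298 q [-0.53 -0.08  2.09  0.65  0.84  0.3 ]
travel [0.2247, 0.0224, -0.0042] angular [-34.7, 20.22, -6.43]
-22
t 5.35 at [ 0.5366 -0.052   0.1809] F [ 0.3 -0.3 -0.6] w 0.0298 q [-0.53 -0.08  2.09  0.65  0.84  0.3 ]
travel [0.2247, 0.0224, -0.0042] angular [-33.42, 41.5, -13.16]
```

Call:
{"name": "carry_out", "arguments": {"travel": [[0.01,-0.01,0],[0.03,-0.01,0],[0.055,-0.01,0],[0.08,-0.005,0.002],[0.105,0,0.004],[0.13,0,0.008],[0.155,0.003,0.008],[0.18,0.006,0.008],[0.205,0.006,0.008],[0.222,0.006,0.008],[0.229,0.006,0.008],[0.229,0.006,0.008]], "angular": [[-2,0,0],[-5,0,0],[-9,0,0],[-13,0,0],[-17,0,0],[-21,0,0],[-25,0,0],[-29,0,0],[-32,0,0],[-34,0,0],[-35,0,0],[-35.1,0,0]]}}

```text
t: 6.35
ee_pos: [0.6287, -0.2638, 0.1797]
tool_rot: [-1.359, 0.938, -0.937]
contact_force: [0.2, -0.2, -0.7]
grip_width: 0.0303
```

Run:
```python
from go import *
c=shot('wrist','w5'); Rd,_=frame(21,0.)
delta([.628,-.2625,.18],Rd)
h=cv2.cvtColor(c['img'],cv2.COLOR_RGB2HSV)
m=((h[...,2]>150)&(h[...,1]<30)).astype(np.uint8)
for kk in cv2.findContours(m,0,1)[0]:
    if cv2.contourArea(kk)>500: print(cv2.boundingRect(kk),cv2.minAreaRect(onz(c,kk[:,0],.012)[:,:2].astype(np.float32)))
```

```text
t 6.4 at [ 0.6279 -0.2626  0.1796] F [-0.5 -0.1 -1.6] w 0.03 q [-0.52  0.47  1.31  0.    1.37  0.68]
travel [-0.0001, -0.0004, 0.0001] angular [-0.0, -0.15, -0.1]
(302, 377, 38, 60) ((0.4353282153606415, -0.3358602225780487), (0.02111026644706726, 0.08109942823648453), 89.49100494384766)
(155, 330, 67, 33) ((0.45474910736083984, -0.19680503010749817), (0.021885225549340248, 0.06407289206981659), 1.434604287147522)
(281, 164, 79, 64) ((0.6379135251045227, -0.2610003352165222), (0.036897871643304825, 0.060406241565942764), 1.1209629774093628)
```

View pics/w5.png

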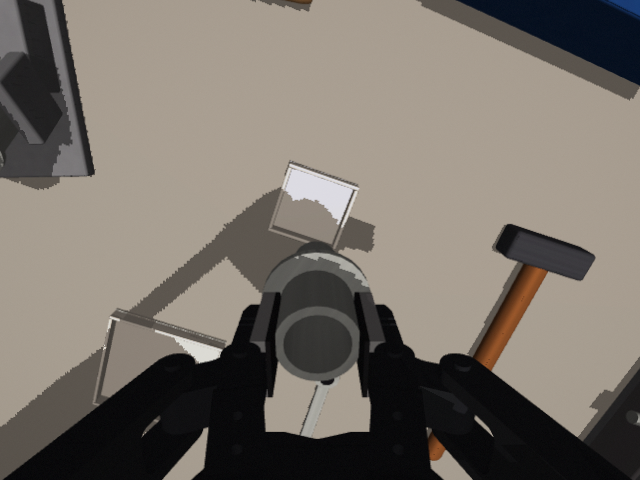

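Picture 7: the sleeve is held upright over the small tray. The tray corners are about (289,162), (358,185), (340,245) and (269,230), which puts its centre near (0.627,-0.2615).

Call:
{"name": "carry_out", "arguments": {"travel": [[-0.001,0.015,0],[-0.001,0.035,0],[-0.001,0.055,0],[-0.001,0.075,0],[-0.001,0.09,0],[-0.001,0.103,0],[-0.001,0.112,0],[-0.001,0.117,0],[-0.001,0.119,0],[-0.001,0.119,0]], "angular": [[0,0,0],[0,0,0],[0,0,0],[0,0,0],[0,0,0],[0,0,0],[0,0,0],[0,0,0],[0,0,0],[0,0,0]]}}

```text
t: 7.23
ee_pos: [0.6277, -0.2615, 0.0608]
tool_rot: [-1.358, 0.938, -0.936]
contact_force: [-0.2, -0.1, -0.9]
grip_width: 0.0302
```

Call:
{"name": "carry_out", "arguments": {"travel": [[0,0.001,0],[0,0.002,0],[0,0.003,0],[0,0.004,0],[0,0.0045,0],[0,0.0045,0]], "angular": [[0,0,0],[0,0,0],[0,0,0],[0,0,0],[0,0,0],[0,0,0]]}}

```text
t: 7.73
ee_pos: [0.6276, -0.2615, 0.0562]
tool_rot: [-1.358, 0.938, -0.936]
contact_force: [-0.1, 0.3, -1.5]
grip_width: 0.0301
```

Call:
{"name": "carry_out", "arguments": {"travel": [[0,0.0007,0],[0,0.0014,0],[0,0.002,0],[0,0.002,0]], "angular": [[0,0,0],[0,0,0],[0,0,0],[0,0,0]]}}

```text
t: 8.07
ee_pos: [0.6279, -0.2614, 0.055]
tool_rot: [-1.358, 0.937, -0.936]
contact_force: [-1.7, 1.3, 4.4]
grip_width: 0.0303
```

Call:
{"name": "carry_out", "arguments": {"travel": [[0,0,0],[0,0,0],[0,0,0],[0,0,0],[0,0,0],[0,0,0],[0,0,0],[0,0,0]], "angular": [[0,0,0],[0,0,0],[0,0,0],[0,0,0],[0,0,0],[0,0,0],[0,0,0],[0,0,0]], "hand": 1}}

```text
t: 8.73
ee_pos: [0.6279, -0.2615, 0.0549]
tool_rot: [-1.358, 0.938, -0.936]
contact_force: [0.3, -0.2, -0.1]
grip_width: 0.0856
```

Call:
{"name": "carry_out", "arguments": {"travel": [[0,-0.01,0],[0,-0.03,0],[0,-0.055,0],[0,-0.085,0],[0,-0.115,0],[0,-0.14,0],[0,-0.14,0]], "angular": [[0,0,0],[0,0,0],[0,0,0],[0,0,0],[0,0,0],[0,0,0],[0,0,0]]}}

```text
t: 9.32
ee_pos: [0.6317, -0.2638, 0.2041]
tool_rot: [-1.357, 0.925, -0.948]
contact_force: [1.4, 0.0, 2.0]
grip_width: 0.0857
```

Run:
```python
from go import *
c=shot('wrist','w6'); X=cloud(c)
k=X[(abs(X[...,0]-.627)<.03)&(abs(X[...,1]+.2615)<.03)&(X[...,2]>.02)&(X[...,2]<.1)]
for lo,hi in((.045,.053),(.074,.084)):
    j=k[(k[:,2]>lo)&(k[:,2]<hi)]
    if len(j)>5: print(lo,len(j),cv2.minEnclosingCircle(j[:,:2].astype(np.float32)),np.median(j[:,2]))
Rt,a=frame(21.); T=Rt@np.array([.2396,.186,.498]); 
Tm=T-.034*a; print(Tm); delta(Tm+.10*a,Rt)
```

```text
0.045 1299 ((0.6278141140937805, -0.26017579436302185), 0.024307243525981903) 0.04938766924234561
0.074 708 ((0.6278759837150574, -0.2603898048400879), 0.016275374218821526) 0.0793090164804896
[ 0.58451317 -0.03227276  0.10542762]
t 9.37 at [ 0.6305 -0.2631  0.2009] F [-0.1  0.4  0.2] w 0.085 q [-0.52  0.45  1.29  0.    1.39  0.68]
travel [-0.232, 0.0119, -0.0182] angular [34.59, -0.02, 0.41]
```

Call:
{"name": "carry_out", "arguments": {"travel": [[-0.01,0,-0.015],[-0.025,0,-0.035],[-0.045,0,-0.05],[-0.07,0,-0.06],[-0.095,0,-0.06],[-0.12,0,-0.06],[-0.145,0,-0.055],[-0.17,0,-0.05],[-0.195,0.003,-0.04],[-0.215,0.006,-0.03],[-0.228,0.01,-0.022],[-0.232,0.012,-0.018]], "angular": [[3,0,0],[7,0,0],[12,0,0],[17,0,0],[22,0,0],[27,0,0],[31,0,0],[33,0,0],[34.6,0,0.4],[34.6,0,0.4],[34.6,0,0.4],[34.6,0,0.4]]}}

```text
t: 10.37
ee_pos: [0.5293, -0.05, 0.1852]
tool_rot: [-0.838, 0.579, -1.102]
contact_force: [-0.2, -1.3, -0.2]
grip_width: 0.0856
```

Run:
```python
from go import *
c=shot('wrist','w7'); X=cloud(c)
Rt,a=frame(21.); T=Rt@np.array([.2396,.186,.498]); Tm=T-.034*a
q=(X.reshape(-1,3))@Rt; t=T@Rt; k=q[(abs(q[:,0]-t[0])<.05)&(abs(q[:,2]-t[2])<.05)&(abs(q[:,1]-t[1]-.05)<.06)]
h,e=np.histogram(k[:,1],bins=np.arange(.17,.3,.001)); print([(int(round(1000*e[i])),int(h[i])) for i in range(len(h)) if h[i]>200])
for lo in (.2185,.2505):
    j=k[(k[:,1]>lo)&(k[:,1]<lo+.0035)]; print(len(j),cv2.minEnclosingCircle(j[:,[0,2]].astype(np.float32)),np.median(j[:,1]))
delta(Tm-.026*a,Rt)
```

```text
[(218, 575), (219, 868), (220, 218), (250, 738), (251, 883), (252, 214), (274, 348), (275, 665), (276, 288)]
1532 ((0.23974180221557617, 0.4993073046207428), 0.02227173186838627) 0.21938395080174022
1617 ((0.23939314484596252, 0.49982091784477234), 0.03106735274195671) 0.2512907354367686
t 10.42 at [ 0.5299 -0.0502  0.1853] F [ 0.  -0.5  0. ] w 0.0854 q [-0.54 -0.1   2.1   0.64  0.86  0.31]
travel [0.0033, 0.1244, 0.0015] angular [0.11, -0.0, -0.2]
```

Call:
{"name": "carry_out", "arguments": {"travel": [[0.0034,0.01,0.0028],[0.0034,0.03,0.0028],[0.0034,0.055,0.0028],[0.0034,0.08,0.0028],[0.0034,0.098,0.0028],[0.0034,0.11,0.0028],[0.0034,0.118,0.0028],[0.0034,0.1222,0.0028],[0.0034,0.1222,0.0028],[0.0034,0.1222,0.0028]], "angular": [[0,0,0],[0,0,0],[0,0,0],[0,0,0],[0,0,0],[0,0,0],[0,0,0],[0,0,0],[0,0,0],[0,0,0]]}}

```text
t: 11.25
ee_pos: [0.5985, -0.0276, 0.0869]
tool_rot: [-0.838, 0.578, -1.103]
contact_force: [0.1, 0.2, -0.1]
grip_width: 0.0852
```

Call:
{"name": "carry_out", "arguments": {"travel": [[0,0,0],[0,0,0],[0,0,0],[0,0,0],[0,0,0],[0,0,0],[0,0,0],[0,0,0]], "angular": [[0,0,0],[0,0,0],[0,0,0],[0,0,0],[0,0,0],[0,0,0],[0,0,0],[0,0,0]], "hand": -1, "grip_force": 90}}

```text
t: 11.92
ee_pos: [0.5982, -0.0273, 0.0884]
tool_rot: [-0.837, 0.577, -1.102]
contact_force: [-10.3, -0.8, 12.9]
grip_width: 0.0446
```

Call:
{"name": "carry_out", "arguments": {"travel": [[0,-0.001,0],[0,-0.003,0],[0,-0.005,0],[0,-0.008,0],[0,-0.011,0],[0,-0.014,0],[0,-0.017,0],[0,-0.02,0],[0,-0.023,0],[0,-0.025,0],[0,-0.025,0],[0,-0.025,0]], "angular": [[0,0,0],[0,0,0],[0,0,0],[0,0,0],[0,0,0],[0,0,0],[0,0,0],[0,0,0],[0,0,0],[0,0,0],[0,0,0],[0,0,0]]}}

```text
t: 12.92
ee_pos: [0.5846, -0.0326, 0.1089]
tool_rot: [-0.837, 0.577, -1.102]
contact_force: [-1.1, 0.5, -2.5]
grip_width: 0.0446
```

```bash
cat > m.py <<'E'
from go import *
import sys
c=shot('wrist',sys.argv[1]); X=cloud(c)
Rt,a=frame(21.); T=Rt@np.array([.2396,.186,.498]); Tm=T-.034*a
q=(X.reshape(-1,3))@Rt; t=T@Rt; k=q[(abs(q[:,0]-t[0])<.05)&(abs(q[:,2]-t[2])<.05)&(abs(q[:,1]-t[1])<.1)]
h,e=np.histogram(k[:,1],bins=np.arange(.1,.3,.001)); print([(int(round(1000*e[i])),int(h[i])) for i in range(len(h)) if h[i]>600])
o=st();print('tcp',Rt.T@o['ee_pos']); delta(Tm-.026*a,Rt)
E
python3 m.py w8
```

```text
[(128, 604), (129, 620), (130, 628), (131, 966), (132, 1045), (133, 1242), (134, 1133), (135, 1086), (136, 1128), (137, 1085), (138, 1099), (139, 991), (140, 1088), (141, 1256), (142, 1341), (143, 1015), (144, 647), (145, 629), (147, 637), (148, 651), (149, 621), (156, 667), (157, 1280), (158, 1582), (159, 1370), (160, 1450), (161, 1171), (162, 699), (193, 1796), (194, 3095), (195, 831), (225, 1389), (226, 2283), (255, 668), (275, 1180)]
tcp [0.23991642 0.21718873 0.49995072]
t 12.97 at [ 0.5846 -0.0326  0.1088] F [-1.4 -0.4 -2.4] w 0.0448 q [-0.44  0.14  2.04  0.75  0.65  0.22]
travel [-0.0002, 0.0288, -0.0019] angular [0.05, 0.05, -0.23]
```

Rim and flange have both come out 25 mm with the tool, so it holds.

Call:
{"name": "carry_out", "arguments": {"travel": [[0,-0.003,0],[0,-0.006,0],[0,-0.009,0],[0,-0.013,0],[0,-0.018,0],[0,-0.024,0],[0,-0.03,0],[0,-0.036,0],[0,-0.042,0],[0,-0.05,0],[0,-0.058,0],[0,-0.066,0]], "angular": [[0,0,0],[0,0,0],[0,0,0],[0,0,0],[0,0,0],[0,0,0],[0,0,0],[0,0,0],[0,0,0],[0,0,0],[0,0,0],[0,0,0]]}}

```text
t: 13.97
ee_pos: [0.549, -0.0466, 0.1637]
tool_rot: [-0.837, 0.577, -1.102]
contact_force: [-0.0, 1.3, -2.0]
grip_width: 0.0442
```

```bash
python3 m.py w9
python3 - <<'E'
from go import *
Rd,_=frame(21,0.); delta([.4264,.262,.2],Rd)
E
```

```text
[(126, 1282), (127, 3239), (128, 1158), (158, 1252), (159, 2298), (160, 764), (255, 779), (275, 898)]
tcp [0.24082838 0.14930943 0.50101033]
t 14.02 at [ 0.5494 -0.0471  0.1651] F [ 0.6  0.9 -1.3] w 0.0445 q [-0.51 -0.03  2.08  0.67  0.79  0.29]
travel [-0.001, 0.0967, -0.0031] angular [-0.04, 0.1, -0.13]
t 14.02 at [ 0.5494 -0.0471  0.1651] F [ 0.6  0.9 -1.3] w 0.0445 q [-0.51 -0.03  2.08  0.67  0.79  0.29]
travel [-0.3327, -0.0302, 0.0173] angular [-35.04, 0.13, -0.09]
```

Call:
{"name": "carry_out", "arguments": {"travel": [[0,-0.02,0],[-0.015,-0.035,0],[-0.04,-0.04,0],[-0.07,-0.04,0.005],[-0.1,-0.04,0.01],[-0.13,-0.035,0.015],[-0.16,-0.03,0.017],[-0.19,-0.03,0.017],[-0.22,-0.03,0.017],[-0.25,-0.03,0.017],[-0.28,-0.03,0.017],[-0.305,-0.03,0.017]], "angular": [[0,0,0],[-2,0,0],[-5,0,0],[-9,0,0],[-13,0,0],[-17,0,0],[-21,0,0],[-25,0,0],[-29,0,0],[-32,0,0],[-34,0,0],[-35,0,0]]}}

```text
t: 15.02
ee_pos: [0.4361, 0.2386, 0.2001]
tool_rot: [-1.36, 0.934, -0.931]
contact_force: [1.0, -0.3, -1.3]
grip_width: 0.0444
```

Run:
```python
from go import *
c=shot('wrist','w10'); Rd,_=frame(21,0.)
delta([.4264,.262,.16],Rd)
h=cv2.cvtColor(c['img'],cv2.COLOR_RGB2HSV)
m=((h[...,2]>145)&(h[...,1]<30)).astype(np.uint8)
for kk in cv2.findContours(m,0,1)[0]:
    if cv2.contourArea(kk)>500: print(cv2.boundingRect(kk),cv2.minAreaRect(onz(c,kk[:,0],.012)[:,:2].astype(np.float32)))
```

```text
t 15.07 at [0.4345 0.2422 0.2   ] F [-1.6  3.4 -2.7] w 0.0446 q [0.33 0.07 1.76 0.01 1.31 1.53]
travel [-0.0212, 0.0401, -0.0004] angular [-0.02, 0.33, -0.37]
(611, 352, 29, 47) ((0.37460947036743164, -0.13499940931797028), (0.06136608496308327, 0.029543207958340645), 36.94412612915039)
(261, 235, 124, 48) ((0.39171600341796875, 0.2114696204662323), (0.037722840905189514, 0.11802098155021667), 9.758212089538574)
(237, 147, 106, 71) ((0.43747156858444214, 0.2653271555900574), (0.06016906723380089, 0.08487844467163086), 11.220165252685547)
(95, 0, 88, 63) ((0.5131771564483643, 0.41582822799682617), (0.0437072329223156, 0.06719566136598587), 20.623096466064453)
```

View pics/w10.png

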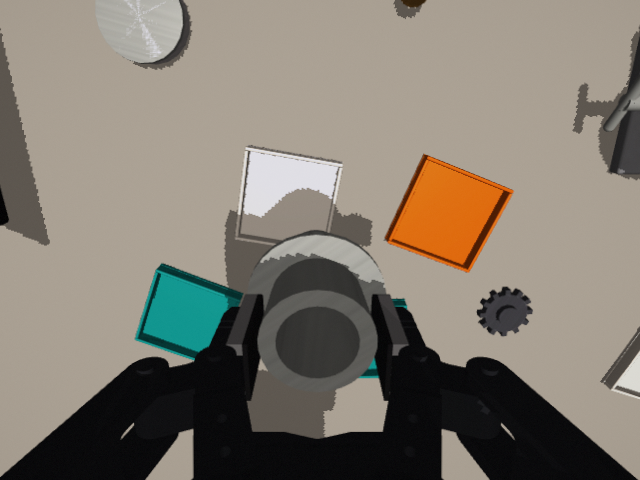

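Picture 8: the middle sleeve is held upright. The white middle tray's visible corners are (245,147), (342,162), (237,240). Completing its square puts the centre at (0.426,0.2625), which agrees with the top view.

Call:
{"name": "carry_out", "arguments": {"travel": [[-0.012,0.01,0],[-0.0218,0.03,0],[-0.0218,0.05,0],[-0.0218,0.072,0],[-0.0218,0.092,0],[-0.0218,0.108,0],[-0.0218,0.12,0],[-0.0218,0.128,0],[-0.0218,0.132,0],[-0.0218,0.134,0],[-0.0218,0.134,0],[-0.0218,0.134,0]], "angular": [[0,0,0],[0,0,-0.4],[0,0,-0.4],[0,0,-0.4],[0,0,-0.4],[0,0,-0.4],[0,0,-0.4],[0,0,-0.4],[0,0,-0.4],[0,0,-0.4],[0,0,-0.4],[0,0,-0.4]]}}

```text
t: 16.07
ee_pos: [0.4271, 0.2636, 0.0669]
tool_rot: [-1.361, 0.93, -0.932]
contact_force: [0.2, -0.0, -1.2]
grip_width: 0.0444
```

Call:
{"name": "carry_out", "arguments": {"travel": [[0,0.001,0],[0,0.002,0],[0,0.003,0],[0,0.004,0],[0,0.0045,0],[0,0.0045,0]], "angular": [[0,0,0],[0,0,0],[0,0,0],[0,0,0],[0,0,0],[0,0,0]]}}

```text
t: 16.57
ee_pos: [0.427, 0.2635, 0.0623]
tool_rot: [-1.361, 0.93, -0.932]
contact_force: [-0.5, 0.5, -3.1]
grip_width: 0.0446
```

Call:
{"name": "carry_out", "arguments": {"travel": [[0,0.0007,0],[0,0.0014,0],[0,0.002,0],[0,0.002,0]], "angular": [[0,0,0],[0,0,0],[0,0,0],[0,0,0]]}}

```text
t: 16.9
ee_pos: [0.4273, 0.2637, 0.0606]
tool_rot: [-1.361, 0.929, -0.932]
contact_force: [-0.3, -0.1, 1.4]
grip_width: 0.0444
```

Call:
{"name": "carry_out", "arguments": {"travel": [[0,0,0],[0,0,0],[0,0,0],[0,0,0],[0,0,0],[0,0,0],[0,0,0],[0,0,0]], "angular": [[0,0,0],[0,0,0],[0,0,0],[0,0,0],[0,0,0],[0,0,0],[0,0,0],[0,0,0]], "hand": 1}}

```text
t: 17.57
ee_pos: [0.4272, 0.2637, 0.0606]
tool_rot: [-1.361, 0.929, -0.932]
contact_force: [-0.3, -0.6, 0.1]
grip_width: 0.0857
```

Call:
{"name": "carry_out", "arguments": {"travel": [[0,-0.01,0],[0,-0.03,0],[0,-0.055,0],[0,-0.085,0],[0,-0.115,0],[0,-0.14,0],[0,-0.14,0],[0,-0.14,0],[0,-0.14,0]], "angular": [[0,0,0],[0,0,0],[0,0,0],[0,0,0],[0,0,0],[0,0,0],[0,0,0],[0,0,0],[0,0,0]]}}

```text
t: 18.32
ee_pos: [0.4265, 0.2634, 0.2005]
tool_rot: [-1.361, 0.93, -0.932]
contact_force: [-0.7, -0.1, -0.3]
grip_width: 0.085
```

Run:
```python
from go import *
c=shot('wrist','w11'); X=cloud(c)
k=X[(abs(X[...,0]-.427)<.04)&(abs(X[...,1]-.263)<.04)&(X[...,2]>.02)&(X[...,2]<.1)]
for lo,hi in((.047,.054),(.079,.088)):
    j=k[(k[:,2]>lo)&(k[:,2]<hi)]; print(lo,len(j),cv2.minEnclosingCircle(j[:,:2].astype(np.float32)) if len(j) else'',np.median(j[:,2]))
t=shot('top','tend'); shot('scene','send'); Y=cloud(t)
k=Y[(abs(Y[...,0]-.627)<.03)&(abs(Y[...,1]+.2615)<.03)&(Y[...,2]>.07)&(Y[...,2]<.1)]; print('small top',len(k),k.mean(0))
print(st()['contact_force'],st()['t'])
```

```text
0.047 1801 ((0.4268612563610077, 0.2642492353916168), 0.031232323497533798) 0.05145284396458438
0.079 1628 ((0.42702487111091614, 0.2643410861492157), 0.022113433107733727) 0.08342493480407262
small top 86 [ 0.62764584 -0.25915016  0.07702204]
[ 0.51881363 -0.10876111  0.56786736] 18.4667
```

View pics/send.png

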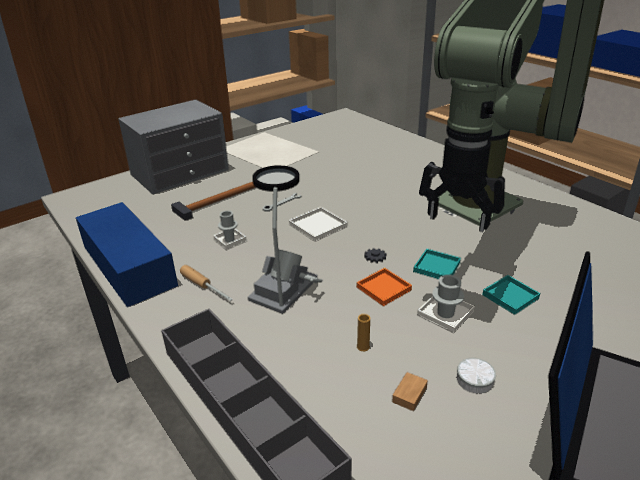

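Picture 9: both sleeves stand in their trays, the small one at (228,228) and the middle one at (447,298). The bystanders look unmoved and the gripper is clear.

```bash
python3 -c "
from rig import job; print(job.close_job())"
```

```text
the job is handed in; nothing more can be done
None
```

I drew the smallest sleeve out first and stood it in the smallest white tray. Then I drew out the middle one and stood it in the middle-sized white tray. I let go of both and handed the job in at about 18.5 s; no verdict was reported.

**Drawing out:** The middle sleeve's flange plane had not shifted when I looked 25 mm into the small sleeve's draw. With the small sleeve fully out it was within about 1 mm, and the middle sleeve was still home when I came back to grip it.

**Last checks:**

| Sleeve | Stands at (x, y) m | From tray centre | Top face height | Expected height |
|---|---|---|---|---|
| Smallest | (0.628, -0.260) | about 2 mm | 79 mm | 79 mm |
| Middle | (0.427, 0.264) | about 2 mm | 83.4 mm | 83 mm |

- **Upright:** for each sleeve, the flange and rim circles were centred within 0.3 mm of each other.
- **Bystanders:** the last picture showed them where they were at the start, judged by eye only. The gripper was clear, with tool force about zero.
- **Disagreements:** the top camera put the small sleeve's top at 77 mm, 2 mm below the wrist view and within calibration. My first fit of the nest axis from the scene and top depth was unreliable, so I used the wrist camera's rim and flange planes instead, whose radii and spacings matched those given.

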